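Index the swing arm one hole toward the rocker switch

TASK

The arm of the indexing fixture points at the white terminal strip. Hook the fingertips through the pull ring of its spring pin, under its top bar and without pinching the ring, lift the pin, swing the arm one hole toward the rocker switch and let the pin drop fully home in that hole, then move the hand clear. Leave the loose things standing round the fixture where they are.

Things in the scene. Friction and masses are not known exactly. Their poses are not given: they have to be found in the camera images.
- index_fixture: Fixed steel plate 210 x 236 x 18 mm. Origin: on the arm's upright pivot axis, at table height; x from the pivot toward the middle hole (away from the robot), y left, z up. Plate spans x -45 to 165, y -118 to 118 mm. Five 12 mm holes with rounded mouths on a circle of 130 mm radius about the pivot, 0.40 rad (52 mm) apart, at -0.8, -0.4, 0, 0.4, 0.8 rad from x.
- swing_arm (a joint): Angle (rad) of the aluminium swing arm about the upright pivot: 0 at the middle hole, positive to the left (toward the fixture's +y), one hole = 0.40. Starts at 0, pin in the middle hole (play about 0.01 rad). Turns with slight friction (0.1 N m) and stays where it is left.
- pointer_tip (a point): Tip of the arm's pointer, 198 mm from the pivot, 24 mm above the table. The arm is a bar 34 mm wide, its top 29 mm above the table (pivot bolt head 38 mm).
- index_pin (a joint): Lift (m) of the upright spring pin on the arm, 130 mm from the pivot: 0 home in a hole, 0.026 at its stop. Below 0.010 it locks the arm; at 0.016 or more the arm swings freely. Spring 4 N (home) to 7 N (stop), downward. Let go between holes it rests on the plate at 0.016 and drops in when the arm is swung over a hole; let go within 0.06 rad (8 mm) of a hole it is drawn home.
- ring_top (a point): Middle of the top bar (centre line) of the pin's pull ring; 116 mm above the table with the pin home, rises with the pin. The ring is an upright rounded rectangle of 8 mm round steel bar, 60 mm wide and 50 mm high inside, standing across the arm: its opening looks along the arm and can be entered from the pivot's side or the pointer's side.
- ring_low (a point): Middle of the ring's lower bar (centre line), 58 mm above the table with the pin home. The dark barrel below it is 28 mm in diameter and ends 47 mm above the table. Fingers tilted 30 to 45 degrees from vertical in the plane of the arm, put through the ring and moved straight up, lift the pin; moved sideways they take the ring and arm along.
- rocker_switch: Loose black rocker switch specimen, 34 x 31 x 25 mm, standing on the table 240 mm from the pivot, in line with the hole next to the middle one, left or right. Origin at the centre of its underside. It shows which way to swing.
- battery: Loose nine volt block battery, 18 x 26 x 48 mm, upright on the table in line with the hole on the other side. Origin at the centre of its underside. Not to be touched.
- terminal_strip: Loose white terminal strip, 18 x 72 x 17 mm, lying across the line of the middle hole 240 mm from the pivot. Origin at the centre of its underside. Not to be touched.
- brass_weight: Loose brass weight with a knob, 28 mm diameter, 46 mm high, on the table just right of the plate; origin at the centre of its underside. Bystander.
- fuse_carton: Loose small carton, 40 x 62 x 24 mm, lying on the table right of the plate; origin at the centre of its underside. Bystander.
Mind the look-alikes: they are no part of the job. Leave any red or turquoise look-alike of the rocker_switch alone.

How it is judged:
By the outcome, as a careful person would: the job done as asked, in the order asked, and still so for the second after the job is handed in, with the robot touching nothing.
It also fails if it takes over 40 s, if anything falls off the work surface, if the arm or the gripper's body presses on something with over 40 N, if the wrist force passes 120 N, or if a joint passes its speed limit or range.

ROBOT

A 6-joint arm with a two-finger parallel gripper is mounted at the origin on a cart in front of the work surface, level with it; the furniture and walls round the work are solid. World frame = base frame: x ahead of the robot, y to its left, z up, the work surface at z = 0. Lengths are in m, angles in rad, forces in N, time in s.
With the tool pointing down it reaches from about 0.3 to 0.775 m from the base axis. Payload 14.6 kg.
Tool frame: the origin (TCP) lies on the centre line of the jaws, within the pads' length; the fingertips stand ctrl.tcp_to_tips ahead of it and the grasp point (between the pads) lies 2 mm behind it (ctrl.tcp_to_tips is the distance from the TCP to the fingertips, in m); z points along the fingers, y is the line along which they close (so a half turn about z gives the same grasp; the last joint's range is limited). The gripper opens to 94 mm and grips with 3 to 60 N. Pads are 16 mm wide; open, the fingers measure 119 mm over their backs; the gripper's body (75 mm by 177 mm) begins 78 mm behind the grasp point.
Start: joints at [-1.228, 0.3, 1.521, -0, 1.321, -0.067], TCP at [0.219, -0.504, 0.222] pointing down, gripper open.
Joint ranges: [-3.03, 3.03], [-0.79, 2.21], [0.23, 2.52], [-1.04, 4.18], [0, 3.07], [-2.55, 2.55]. Speed limits (rad/s): [2.22, 2.22, 2.57, 3.14, 3.14, 3.14].

INTERFACE

Orientations are given as [roll, pitch, yaw] about the fixed x, y, z axes, in that order (R = Rz(yaw) Ry(pitch) Rx(roll)).
In Python, from station import telemetry, viewer, hand_in, ctrl gives the robot as it stands.
- The arm moves only by the tool step_arm, never from a script. Its argument "plan" is a list of rows, each an object of numbers: "dx", "dy", "dz": the shift along the tool's x, y, z scaled (see below); "rx", "ry", "rz": the turn, a rotation vector about the tool's x, y, z scaled (see below); "claw": the closure, from 0 (fully open) to 1 (shut). In form: [{"dx": .., "dy": .., "dz": .., "rx": .., "ry": .., "rz": .., "claw": ..}, ...]. A call has 1 to 10 rows; each row shifts and turns the commanded pose from where the row before left it, along the tool's axes as they then stand; what a row does not reach is not made up. The controller multiplies each number of a shift by 0.1 m and each number of a turn by 90 degrees. A row lasts 1/10 s, in which the tool goes at most 50 mm and 8.59 degrees, less where a joint would pass 70% of its speed; a pose out of reach is approached as far as the arm can. A call with a number of a shift or a turn outside -1 to 1 is refused whole. A call with a gripper value outside its range is refused whole. The fingers move at their own pace and stop on an object; "grip_force" is the grip in N (left out, the last holds). Time passes only in rows, so rows that do not move let the fingers close. It gives the time, the measured TCP pose, the force, the opening and the grip force at its end, in the units of the state.
- telemetry.get_obs(): the state, without advancing time (a new reading comes with each control period).
- viewer.camera(name): name is "scene" or "top"; returns a dict with "img" (400x640x3 uint8, red, green, blue), "z_map" (400x640 float32, m along the optical axis (not along the pixel's ray), 0 where there is no reading), "fx", "fy", "cx", "cy" (pixels), "R" (3x3) and "t" (3): a world point X has camera coordinates R X + t. Camera axes: x right, y down, z forward; pixel columns grow to the right and rows downward; lengths in m; the calibration is good to about 2 mm. A picture is of the moment at which its call begins.
- hand_in(): hands the job in; it is judged then, once.
Trained networks look in a picture, given as the dict that the camera call returned (one of the last four; its "shot" number tells which), for a name from the list of things; names that differ only in an ending like _2 or _b are one class to them, and where a whole thing is asked for, a point or a joint stands for the part that bears it (a point fixed in the world has none). Each returns a list of dicts, best first, with "score" (0 to 1); they miss things now and then, are a little off and sometimes report something else, mostly with a low value. They report only what shows in the picture. A call takes as long as a camera call. They do not tell look-alikes from the thing itself.
- viewer.recognise(target, picture): "rect" ([left, top, right, bottom] in pixels, round what is visible of it).
The state is a dict: "time_s": time; "qpos": joint angles; "joint_vel": joint speeds; "tau": joint torques, N m; "ee_pos": TCP position; "eef_rot": TCP orientation; "force": force on the tool from outside, world axes, zero at the start; "moment": the same for the moment, N m; "grip_width": finger opening in m; "grip_force": force on a finger pad.
Only numpy, scipy, OpenCV 4.12 (cv2) and the standard library are available. Lean on these libraries where they do the work, as an engineer would, in place of code of your own. Each camera call takes 0.05 s, during which the arm holds its last target. There are 200 camera calls.

## Working session

There is one attempt and no reset: what is moved stays moved. The work goes in short steps, Python scripts to look and compute and a tool call to move; the robot and the scene stay as the last step left them, time stands still between calls to the robot, and variables do not carry over. Pictures are saved under pics/ and viewed, at most 10 in all, crops included, and the job is handed in when it is done.

Besides the shell and the picture viewer there is one more tool, called after "Emit:" by a JSON object that holds its "method" and its "body". step_arm: Moves the arm, as the interface text tells. Shifts and turns lie within -1 to 1; 1 stands for 0.1 m of shift or 90 degrees of turn. Its arguments: {"type":"object","properties":{"plan":{"type":"array"},"grip_force":{"type":"number"}},"required":["plan"]}

```bash
ls; mkdir -p pics
cat > h.py <<'E'
import numpy as np, cv2
from station import telemetry, viewer, ctrl
def w(c,u,v,z=None):
    d=c["z_map"][int(v),int(u)] if z is None else z
    p=np.array([(u-c["cx"])/c["fx"]*d,(v-c["cy"])/c["fy"]*d,d])
    return c["R"].T@(p-c["t"])
def cloud(c):
    v,u=np.mgrid[:400,:640]; d=c["z_map"]
    p=np.stack([(u-c["cx"])/c["fx"]*d,(v-c["cy"])/c["fy"]*d,d],-1)
    X=(p-c["t"])@c["R"]; X[d==0]=np.nan
    return X
def save(c,n): cv2.imwrite("pics/"+n,c["img"][...,::-1])
E
python3 - <<'E'
from h import *
print(ctrl.tcp_to_tips, telemetry.get_obs())
for n in("top","scene"):
    c=viewer.camera(n); save(c,n+"0.png")
    print(n,(c["R"].T@-c["t"]).round(3),c["R"].round(2).tolist())
    for t in["index_fixture","swing_arm","index_pin","ring_top","rocker_switch","battery","terminal_strip","brass_weight","fuse_carton"]:
        for r in viewer.recognise(t,c)[:3]:
            b=r["rect"]; u,v=(b[0]+b[2])/2,(b[1]+b[3])/2
            print(t,round(r["score"],2),np.round(b),w(c,u,v).round(3))
E
```

```text
pics
0.017 {'time_s': 0.0, 'qpos': array([-1.22758180e+00,  3.00469060e-01,  1.52158524e+00,  1.02490996e-05,
        1.32072451e+00, -6.66077656e-02]), 'joint_vel': array([0.00014295, 0.00024502, 0.00046714, 0.00067818, 0.00206511,
       0.00131026]), 'tau': array([ 1.40397956e-04, -5.31810915e+01, -3.52736056e+01,  7.07768463e-02,
        2.42942985e-02, -9.88931151e-05]), 'ee_pos': array([ 0.21905647, -0.50422017,  0.22188569]), 'eef_rot': array([-3.14040979e+00, -8.88542545e-05,  4.09819697e-01]), 'force': array([0.8942962 , 0.62972284, 0.4881522 ]), 'moment': array([0.01063532, 0.02851143, 0.00470055]), 'grip_force': 0.0, 'grip_width': 0.09384123802797971}
top [ 0.445 -0.388  1.125] [[-0.02, -1.0, 0.01], [-1.0, 0.02, -0.09], [0.09, -0.01, -1.0]]
index_fixture 0.97 [192. 138. 335. 286.] [ 0.498 -0.275  0.028]
swing_arm 0.61 [234. 161. 304. 239.] [ 0.523 -0.286  0.028]
index_pin 0.69 [266. 168. 298. 194.] [ 0.56  -0.316  0.06 ]
ring_top 0.55 [269. 166. 300. 196.] [ 0.554 -0.325  0.121]
rocker_switch 0.73 [341. 178. 352. 190.] [ 0.556 -0.453  0.02 ]
rocker_switch 0.63 [373. 174. 3
[... 605 characters left out ...]
0.585 -0.234  0.017]
index_pin 0.62 [293. 167. 299. 206.] [ 0.539 -0.348  0.106]
index_pin 0.58 [223. 165. 327. 224.] [ 0.586 -0.235  0.019]
ring_top 0.43 [293. 170. 297. 206.] [ 0.533 -0.35   0.106]
rocker_switch 0.63 [367. 240. 381. 266.] [ 0.557 -0.527  0.023]
rocker_switch 0.62 [331. 291. 350. 306.] [ 0.426 -0.553  0.02 ]
rocker_switch 0.51 [336. 233. 350. 247.] [ 0.553 -0.456  0.021]
battery 0.75 [326. 176. 338. 195.] [ 0.679 -0.323  0.033]
terminal_strip 0.82 [335. 202. 353. 227.] [ 0.633 -0.395  0.012]
brass_weight 0.89 [260. 250. 278. 278.] [ 0.405 -0.404  0.027]
fuse_carton 0.7 [300. 254. 326. 290.] [ 0.445 -0.475  0.022]
fuse_carton 0.56 [262. 250. 281. 276.] [ 0.409 -0.407  0.028]
```

View pics/top0.png

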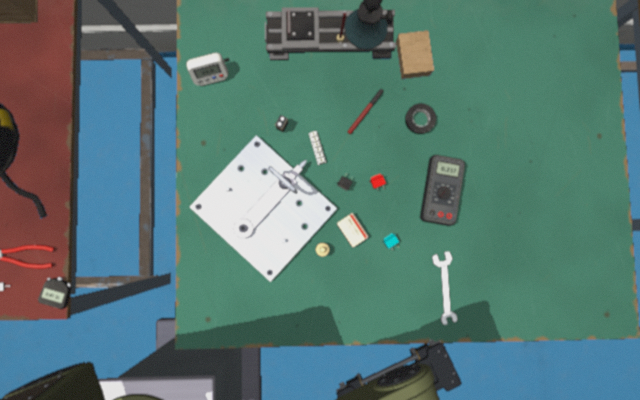

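View pics/scene0.png

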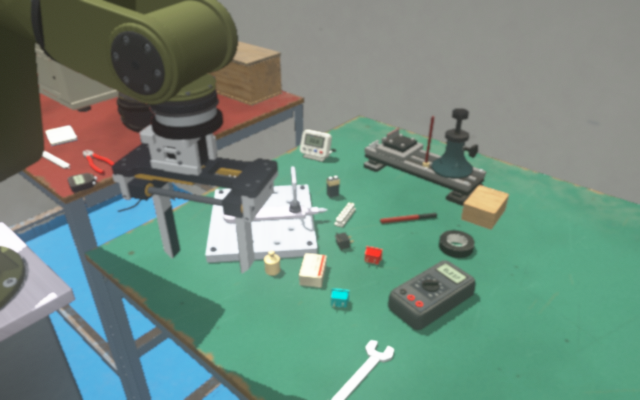

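The top picture shows the arm pointing from the pivot (243,229) to the white strip (317,147), with the ring at about (290,180).
Candidates for the rocker switch are the black one (346,183), the red one (378,181) and the turquoise one (392,241). I choose the black one, which is to the right of the strip and next in line. The battery (283,124) is on the left.

```bash
cat > m.py <<'E'
from h import *
c=viewer.camera("top"); X=cloud(c); 
im=cv2.resize(c["img"][100:300,180:410],None,fx=3.4,fy=3,interpolation=cv2.INTER_CUBIC)
cv2.imwrite("pics/crop1.png",im[...,::-1])
R=X[130:295,185:340].reshape(-1,3)
R=R[~np.isnan(R[:,0])]
p=R[(abs(R[:,2]-.018)<.006)]
# zoom: largest component by min area rect, robustly
r=cv2.minAreaRect((p[:,:2]*1000).astype(np.float32)); print("plate",r,cv2.boxPoints(r).round(1).tolist(), np.median(p[:,2]))
q=R[(R[:,2]>.098)&(R[:,2]<.13)]
print("ring",len(q),q.mean(0),q.min(0),q.max(0)); 
l=cv2.fitLine(q[:,:2].astype(np.float32),cv2.DIST_HUBER,0,.01,.01).ravel(); print(l, "ang",np.degrees(np.arctan2(l[1],l[0])))
s=(q[:,:2]-l[2:])@l[:2]; print("span",np.percentile(s,[0,5,50,95,100]))
b=R[(abs(R[:,2]-.029)<.004)]; l=cv2.fitLine(b[:,:2].astype(np.float32),cv2.DIST_HUBER,0,.01,.01).ravel(); print("bar",l,np.degrees(np.arctan2(l[1],l[0])))
b=R[(abs(R[:,2]-.038)<.0035)]; print("bolt/etc",np.median(b,0))
E
python3 m.py
```

```text
plate ((524.6881713867188, -321.16595458984375), (285.3929138183594, 302.80596923828125), 46.622169494628906) [[316.6000061035156, -320.8999938964844], [536.7000122070312, -528.9000244140625], [732.7000122070312, -321.3999938964844], [512.5999755859375, -113.5]] 0.016963653258661907
ring 145 [ 0.55787893 -0.32068617  0.11597553] [ 0.53268443 -0.34717015  0.09872479] [ 0.58360252 -0.2922198   0.12257888]
[ 0.6867621   0.7268823   0.5578789  -0.32068616] ang 46.625652
span [-0.03645566 -0.03245322 -0.00012782  0.03248667  0.03696955]
bar [ 0.72882426 -0.6847008   0.5106474  -0.27738202] -43.212086
bolt/etc [ 0.46487522 -0.23369953  0.03699578]
```

View pics/crop1.png

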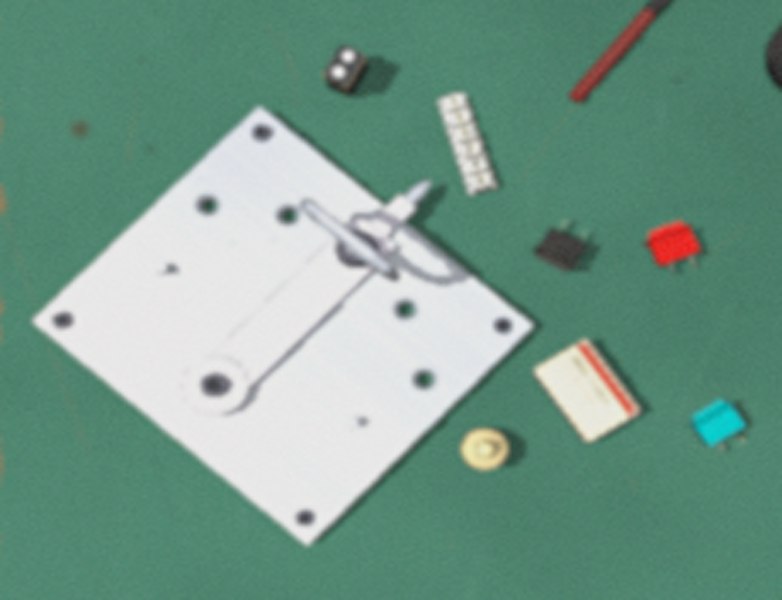

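The crop confirms the choice. The black rocker is at crop (563,248), right of the strip and in line with the hole on the right (403,309), so the swing is clockwise (-0.40). I enter from the pivot side, tilted 40°.

```bash
cat >> h.py <<'E'
from scipy.spatial.transform import Rotation as Ro
PIV=np.array([.4640,-.2322,0]); A0=np.radians(-43.4)
def pose(ang,tilt,dist,h,rad=.130):
    """tool axis crosses ring plane at height h; TCP dist past the plane (along tool z)"""
    t=A0+ang; a=np.array([np.cos(t),np.sin(t),0]); Z=np.array([0,0,1.]); r=np.cross(Z,a)
    s,c=np.sin(np.radians(tilt)),np.cos(np.radians(tilt)); z=s*a-c*Z
    return PIV+rad*a+h*Z+dist*z, np.stack([np.cross(r,z),r,z],1)
def delta(P,R=None,P0=None,R0=None):
    o=telemetry.get_obs()
    P0=o["ee_pos"] if P0 is None else P0; R0=Ro.from_euler("xyz",o["eef_rot"]).as_matrix() if R0 is None else R0
    R=R0 if R is None else R
    rv=Ro.from_matrix(R0.T@R).as_rotvec()
    return (R0.T@(P-P0)/.1).round(3),(rv/(np.pi/2)).round(4),np.degrees(np.linalg.norm(rv)).round(1)
E
python3 - <<'E'
from h import *
P,R=pose(0,40,-.15,.087); print(P,R.round(3).tolist())
Q=P.copy();Q[2]=.25
print(delta(Q)); print(delta(P,R,Q)); print(delta(P,R,Q,R), delta(pose(0,40,0,.087)[0],R,P,R))
E
```

```text
[ 0.48839973 -0.25527368  0.20190667] [[-0.557, 0.687, 0.467], [0.526, 0.727, -0.442], [-0.643, -0.0, -0.766]]
(array([ 3.463, -1.213, -0.275]), array([0., 0., 0.]), np.float64(0.0))
(array([ 0.   , -0.   ,  0.481]), array([-0.436 , -0.2879, -1.198 ]), np.float64(117.6))
(array([0.309, 0.   , 0.368]), array([0., 0., 0.]), np.float64(0.0)) (array([-0. , -0. ,  1.5]), array([0., 0., 0.]), np.float64(0.0))
```

Emit:
{"method": "step_arm", "body": {"plan": [{"dx": 0.2, "dy": -0.07, "dz": -0.028, "claw": 0.85}, {"dx": 0.363, "dy": -0.127, "dz": -0.028, "claw": 0.85}, {"dx": 0.363, "dy": -0.127, "dz": -0.028, "claw": 0.85}, {"dx": 0.363, "dy": -0.127, "dz": -0.028, "claw": 0.85}, {"dx": 0.363, "dy": -0.127, "dz": -0.028, "claw": 0.85}, {"dx": 0.363, "dy": -0.127, "dz": -0.028, "claw": 0.85}, {"dx": 0.363, "dy": -0.127, "dz": -0.028, "claw": 0.85}, {"dx": 0.363, "dy": -0.127, "dz": -0.028, "claw": 0.85}, {"dx": 0.363, "dy": -0.127, "dz": -0.028, "claw": 0.85}, {"dx": 0.363, "dy": -0.127, "dz": -0.028, "claw": 0.85}]}}

```text
$.plan[0]: bad value
```

Emit:
{"method": "step_arm", "body": {"plan": [{"rx": -0.0272, "ry": -0.018, "rz": -0.0749, "claw": 0.85}, {"rx": -0.0272, "ry": -0.018, "rz": -0.0749, "claw": 0.85}, {"rx": -0.0272, "ry": -0.018, "rz": -0.0749, "claw": 0.85}, {"rx": -0.0272, "ry": -0.018, "rz": -0.0749, "claw": 0.85}, {"rx": -0.0272, "ry": -0.018, "rz": -0.0749, "claw": 0.85}, {"rx": -0.0272, "ry": -0.018, "rz": -0.0749, "claw": 0.85}, {"rx": -0.0272, "ry": -0.018, "rz": -0.0749, "claw": 0.85}, {"rx": -0.0272, "ry": -0.018, "rz": -0.0749, "claw": 0.85}]}}

```text
$.plan[0]: bad value
```

Emit:
{"method": "step_arm", "body": {"plan": [{"rx": -0.0272, "ry": -0.018, "rz": -0.0749, "claw": 0.85}, {"rx": -0.0272, "ry": -0.018, "rz": -0.0749, "claw": 0.85}, {"rx": -0.0272, "ry": -0.018, "rz": -0.0749, "claw": 0.85}, {"rx": -0.0272, "ry": -0.018, "rz": -0.0749, "claw": 0.85}, {"rx": -0.0272, "ry": -0.018, "rz": -0.0749, "claw": 0.85}, {"rx": -0.0272, "ry": -0.018, "rz": -0.0749, "claw": 0.85}, {"rx": -0.0272, "ry": -0.018, "rz": -0.0749, "claw": 0.85}, {"rx": -0.0272, "ry": -0.018, "rz": -0.0749, "claw": 0.85}, {"claw": 0.85}]}}

```text
$.plan[0]: bad value
```

Run:
```python
from h import *
o=telemetry.get_obs(); print(o["time_s"],o["qpos"].round(2),o["grip_width"],o["ee_pos"])
P,R=pose(0,40,-.15,.087);print(delta(P,R)); P,R=pose(0,40,-.05,.087);print(delta(P,R))
```

```text
1.05 [-1.23  0.3   1.52 -0.    1.32 -0.07] 0.09402400168843122 [ 0.21910724 -0.50447088  0.22246393]
(array([ 3.463, -1.213,  0.205]), array([-0.436 , -0.2879, -1.198 ]), np.float64(117.6))
(array([ 3.715, -0.622,  0.972]), array([-0.436 , -0.2879, -1.198 ]), np.float64(117.6))
```

All the keys are probably required in every row.

Emit:
{"method": "step_arm", "body": {"plan": [{"dx": 0.2, "dy": -0.07, "dz": -0.028, "rx": 0, "ry": 0, "rz": 0, "claw": 0.85}, {"dx": 0.363, "dy": -0.127, "dz": -0.028, "rx": 0, "ry": 0, "rz": 0, "claw": 0.85}, {"dx": 0.363, "dy": -0.127, "dz": -0.028, "rx": 0, "ry": 0, "rz": 0, "claw": 0.85}, {"dx": 0.363, "dy": -0.127, "dz": -0.028, "rx": 0, "ry": 0, "rz": 0, "claw": 0.85}, {"dx": 0.363, "dy": -0.127, "dz": -0.028, "rx": 0, "ry": 0, "rz": 0, "claw": 0.85}, {"dx": 0.363, "dy": -0.127, "dz": -0.028, "rx": 0, "ry": 0, "rz": 0, "claw": 0.85}, {"dx": 0.363, "dy": -0.127, "dz": -0.028, "rx": 0, "ry": 0, "rz": 0, "claw": 0.85}, {"dx": 0.363, "dy": -0.127, "dz": -0.028, "rx": 0, "ry": 0, "rz": 0, "claw": 0.85}, {"dx": 0.363, "dy": -0.127, "dz": -0.028, "rx": 0, "ry": 0, "rz": 0, "claw": 0.85}, {"dx": 0.363, "dy": -0.127, "dz": -0.028, "rx": 0, "ry": 0, "rz": 0, "claw": 0.85}]}}

```text
time_s: 2.05
ee_pos: [0.4898, -0.2538, 0.2507]
eef_rot: [3.141, -0.0, 0.41]
force: [-0.5, -0.0, 0.9]
grip_width: 0.0175
grip_force: 0.0
```

Emit:
{"method": "step_arm", "body": {"plan": [{"dx": 0, "dy": 0, "dz": 0, "rx": -0.0272, "ry": -0.018, "rz": -0.0749, "claw": 0.85}, {"dx": 0, "dy": 0, "dz": 0, "rx": -0.0272, "ry": -0.018, "rz": -0.0749, "claw": 0.85}, {"dx": 0, "dy": 0, "dz": 0, "rx": -0.0272, "ry": -0.018, "rz": -0.0749, "claw": 0.85}, {"dx": 0, "dy": 0, "dz": 0, "rx": -0.0272, "ry": -0.018, "rz": -0.0749, "claw": 0.85}, {"dx": 0, "dy": 0, "dz": 0, "rx": -0.0272, "ry": -0.018, "rz": -0.0749, "claw": 0.85}, {"dx": 0, "dy": 0, "dz": 0, "rx": -0.0272, "ry": -0.018, "rz": -0.0749, "claw": 0.85}, {"dx": 0, "dy": 0, "dz": 0, "rx": -0.0272, "ry": -0.018, "rz": -0.0749, "claw": 0.85}, {"dx": 0, "dy": 0, "dz": 0, "rx": -0.0272, "ry": -0.018, "rz": -0.0749, "claw": 0.85}]}}

```text
time_s: 2.85
ee_pos: [0.4889, -0.2549, 0.2505]
eef_rot: [2.941, 0.345, 1.334]
force: [-0.8, -0.2, 0.1]
grip_width: 0.0139
grip_force: 0.0
```

Emit:
{"method": "step_arm", "body": {"plan": [{"dx": 0, "dy": 0, "dz": 0, "rx": -0.0272, "ry": -0.018, "rz": -0.0749, "claw": 0.85}, {"dx": 0, "dy": 0, "dz": 0, "rx": -0.0272, "ry": -0.018, "rz": -0.0749, "claw": 0.85}, {"dx": 0, "dy": 0, "dz": 0, "rx": -0.0272, "ry": -0.018, "rz": -0.0749, "claw": 0.85}, {"dx": 0, "dy": 0, "dz": 0, "rx": -0.0272, "ry": -0.018, "rz": -0.0749, "claw": 0.85}, {"dx": 0, "dy": 0, "dz": 0, "rx": -0.0272, "ry": -0.018, "rz": -0.0749, "claw": 0.85}, {"dx": 0, "dy": 0, "dz": 0, "rx": -0.0272, "ry": -0.018, "rz": -0.0749, "claw": 0.85}, {"dx": 0, "dy": 0, "dz": 0, "rx": -0.0272, "ry": -0.018, "rz": -0.0749, "claw": 0.85}, {"dx": 0, "dy": 0, "dz": 0, "rx": -0.0272, "ry": -0.018, "rz": -0.0749, "claw": 0.85}, {"dx": 0, "dy": 0, "dz": 0, "rx": 0, "ry": 0, "rz": 0, "claw": 0.85}]}}

```text
time_s: 3.75
ee_pos: [0.4882, -0.2552, 0.2503]
eef_rot: [-3.139, 0.697, 2.387]
force: [-0.3, -0.0, -0.9]
grip_width: 0.0143
grip_force: 0.0
```

Run:
```python
from h import *
o=telemetry.get_obs(); print(o["time_s"],o["qpos"].round(2),o["grip_width"],o["ee_pos"])
P,R=pose(0,40,-.15,.087);print(delta(P,R)); P,R=pose(0,40,-.05,.087);print(delta(P,R))
```

```text
3.75 [-0.46 -0.02  1.96 -0.36  0.55 -1.03] 0.014251635288847807 [ 0.48815853 -0.25517385  0.25025859]
(array([0.309, 0.002, 0.372]), array([-0.0002, -0.0005,  0.0015]), np.float64(0.1))
(array([0.308, 0.002, 1.372]), array([-0.0002, -0.0005,  0.0015]), np.float64(0.1))
```

Emit:
{"method": "step_arm", "body": {"plan": [{"dx": 0.077, "dy": 0, "dz": 0.2, "rx": 0, "ry": 0, "rz": 0, "claw": 0.85}, {"dx": 0.077, "dy": 0, "dz": 0.3, "rx": 0, "ry": 0, "rz": 0, "claw": 0.85}, {"dx": 0.077, "dy": 0, "dz": 0.3, "rx": 0, "ry": 0, "rz": 0, "claw": 0.85}, {"dx": 0.077, "dy": 0, "dz": 0.3, "rx": 0, "ry": 0, "rz": 0, "claw": 0.85}, {"dx": 0, "dy": 0, "dz": 0.2, "rx": 0, "ry": 0, "rz": 0, "claw": 0.85}, {"dx": 0, "dy": 0, "dz": 0.07, "rx": 0, "ry": 0, "rz": 0, "claw": 0.85}, {"dx": 0, "dy": 0, "dz": 0, "rx": 0, "ry": 0, "rz": 0, "claw": 0.85}]}}

```text
time_s: 4.45
ee_pos: [0.5356, -0.2995, 0.1252]
eef_rot: [-3.141, 0.696, 2.382]
force: [0.7, 0.3, -0.3]
grip_width: 0.014
grip_force: 0.0
```

Run:
```python
from h import *
o=telemetry.get_obs(); print(o["time_s"],o["qpos"].round(2),o["grip_width"],o["ee_pos"],o["force"])
P,R=pose(0,40,-.05,.087);print(delta(P,R)); P,R=pose(0,40,.01,.087);print(delta(P,R))
i=[]
for n in("top","scene"):
    c=viewer.camera(n)
    u=c["R"]@np.array([.555,-.32,.1])+c["t"]; x,y=int(u[0]/u[2]*c["fx"]+c["cx"]),int(u[1]/u[2]*c["fy"]+c["cy"])
    i.append(cv2.resize(c["img"][y-60:y+60,x-40:x+40],None,fx=4.8,fy=4.8,interpolation=cv2.INTER_CUBIC))
cv2.imwrite("pics/st.png",np.hstack(i)[...,::-1])
```

```text
4.45 [-0.5   0.3   1.92 -0.62  0.28 -0.77] 0.014042586018427006 [ 0.53560729 -0.29949034  0.1251573 ] [ 0.66064333  0.29477785 -0.3349585 ]
(array([ 0.002, -0.003, -0.004]), array([-0.0009, -0.0014, -0.001 ]), np.float64(0.2))
(array([ 0.001, -0.002,  0.596]), array([-0.0009, -0.0014, -0.001 ]), np.float64(0.2))
```

View pics/st.png

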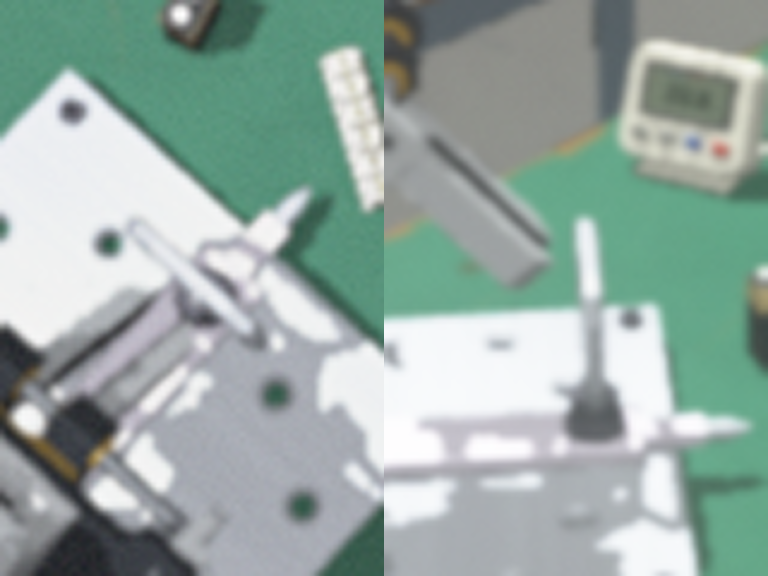

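The tips line up with the ring opening: in the left half the fingers are centred behind the ring, and in the right half they stand short of it at opening height. Joint 4 would come close to its limit after the swing, so I reduce the tilt to 34°.

Run:
```python
from h import *
P,R=pose(0,34,-.05,.087);print(delta(P,R)); print(delta(pose(0,34,.01,.087)[0],R,P,R),delta(pose(0,34,.01,.119)[0],R,pose(0,34,.01,.087)[0],R))
```

```text
(array([-0.042, -0.005,  0.011]), array([-0.0004,  0.0665, -0.0005]), np.float64(6.0))
(array([ 0. , -0. ,  0.6]), array([0., 0., 0.]), np.float64(0.0)) (array([-0.179,  0.   , -0.265]), array([0., 0., 0.]), np.float64(0.0))
```

Emit:
{"method": "step_arm", "body": {"plan": [{"dx": -0.042, "dy": -0.003, "dz": 0.011, "rx": 0, "ry": 0.0665, "rz": 0, "claw": 0.85}, {"dx": 0, "dy": 0, "dz": 0, "rx": 0, "ry": 0, "rz": 0, "claw": 0.85}, {"dx": 0, "dy": 0, "dz": 0.15, "rx": 0, "ry": 0, "rz": 0, "claw": 0.85}, {"dx": 0, "dy": 0, "dz": 0.15, "rx": 0, "ry": 0, "rz": 0, "claw": 0.85}, {"dx": 0, "dy": 0, "dz": 0.15, "rx": 0, "ry": 0, "rz": 0, "claw": 0.85}, {"dx": 0, "dy": 0, "dz": 0.15, "rx": 0, "ry": 0, "rz": 0, "claw": 0.85}, {"dx": 0, "dy": 0, "dz": 0, "rx": 0, "ry": 0, "rz": 0, "claw": 0.85}]}}

```text
time_s: 5.25
ee_pos: [0.5615, -0.3273, 0.0773]
eef_rot: [-3.134, 0.619, 2.383]
force: [0.7, 0.8, -0.5]
grip_width: 0.0143
grip_force: 0.0
```

Run:
```python
from h import *
o=telemetry.get_obs(); print(o["time_s"],o["qpos"].round(2),o["grip_width"],o["ee_pos"],o["force"])
P,R=pose(0,34,.01,.087);print(delta(P,R))
i=[]
for n in("top","scene"):
    c=viewer.camera(n)
    u=c["R"]@np.array([.555,-.32,.1])+c["t"]; x,y=int(u[0]/u[2]*c["fx"]+c["cx"]),int(u[1]/u[2]*c["fy"]+c["cy"])
    i.append(cv2.resize(c["img"][y-60:y+60,x-40:x+40],None,fx=4.8,fy=4.8,interpolation=cv2.INTER_CUBIC))
cv2.imwrite("pics/st2.png",np.hstack(i)[...,::-1])
```

```text
5.25 [-0.53  0.46  1.8  -0.48  0.31 -0.92] 0.014251438298216446 [ 0.5615009  -0.3273189   0.07727916] [ 0.65692171  0.76542252 -0.52055653]
(array([-0.003,  0.021, -0.015]), array([-0.005 ,  0.0162, -0.0008]), np.float64(1.5))
```

View pics/st2.png

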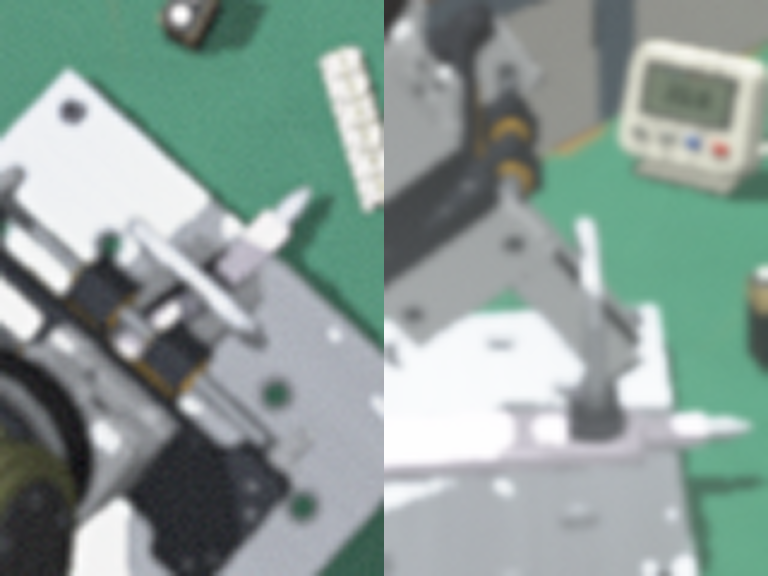

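The fingertips are through the ring below its top bar with no contact force. Now I lift straight up.

Emit:
{"method": "step_arm", "body": {"plan": [{"dx": -0.042, "dy": 0.01, "dz": -0.059, "rx": 0, "ry": 0, "rz": 0, "claw": 0.85}, {"dx": -0.042, "dy": 0.01, "dz": -0.059, "rx": 0, "ry": 0, "rz": 0, "claw": 0.85}, {"dx": -0.042, "dy": 0, "dz": -0.059, "rx": 0, "ry": 0, "rz": 0, "claw": 0.85}, {"dx": -0.042, "dy": 0, "dz": -0.059, "rx": 0, "ry": 0, "rz": 0, "claw": 0.85}, {"dx": 0, "dy": 0, "dz": 0, "rx": 0, "ry": 0, "rz": 0, "claw": 0.85}, {"dx": 0, "dy": 0, "dz": 0, "rx": 0, "ry": 0, "rz": 0, "claw": 0.85}]}}

```text
time_s: 5.95
ee_pos: [0.5628, -0.3254, 0.107]
eef_rot: [-3.134, 0.617, 2.383]
force: [-3.3, 3.5, -6.5]
grip_width: 0.0139
grip_force: 4.0
```

```bash
cat > r.py <<'E'
from h import *
import sys
o=telemetry.get_obs(); print(o["time_s"],o["qpos"].round(2),o["ee_pos"],o["eef_rot"],o["force"])
c=viewer.camera("top"); X=cloud(c); 
def ring(ang):
    # bright steel pts near expected ring line; keep those within 12 mm of the ring's upright plane
    t=A0+ang; a=np.array([np.cos(t),np.sin(t)]); r=np.array([-a[1],a[0]])
    Q=X.reshape(-1,3); Q=Q[~np.isnan(Q[:,0])]; d=Q[:,:2]-PIV[:2]
    s=d@r; k=d@a
    m=(abs(s)<.06)&(abs(k-.13)<.012)&(Q[:,2]>.095)&(Q[:,2]<.16)
    return Q[m],s[m],k[m]
q,s,k=ring(float(sys.argv[1]))
for lo in np.arange(-.06,.06,.01):
    m=(s>=lo)&(s<lo+.01)
    if m.sum(): print(round(lo+.005,3),m.sum(),"z",np.percentile(q[m,2],[10,50,90]).round(4),"k",np.median(k[m]).round(4))
m=abs(s)<.035
i=[]
for n in("top","scene"):
    d=c if n=="top" else viewer.camera(n)
    i.append(cv2.resize(d["img"][110:250,230:350] if n=="top" else d["img"][130:270,250:370],None,fx=3.3,fy=3.3,interpolation=cv2.INTER_CUBIC))
cv2.imwrite("pics/"+sys.argv[2],np.hstack(i)[...,::-1])
E
python3 r.py 0 lift.png
```

```text
5.95 [-0.53  0.41  1.79 -0.4   0.37 -1.  ] [ 0.56281496 -0.325424    0.10699229] [-3.13449416  0.61702462  2.38329881] [-3.33966987  3.47961679 -6.48553745]
-0.035 17 z [0.1075 0.1246 0.1312] k 0.129
-0.025 26 z [0.1297 0.1346 0.1376] k 0.1285
-0.015 66 z [0.1145 0.136  0.1411] k 0.1287
-0.005 27 z [0.1149 0.1389 0.1414] k 0.1291
0.005 47 z [0.1104 0.1372 0.1404] k 0.1286
0.015 54 z [0.1153 0.1371 0.141 ] k 0.1289
0.025 21 z [0.1349 0.1368 0.1392] k 0.1283
0.035 17 z [0.1149 0.1318 0.1359] k 0.1285
```

View pics/lift.png

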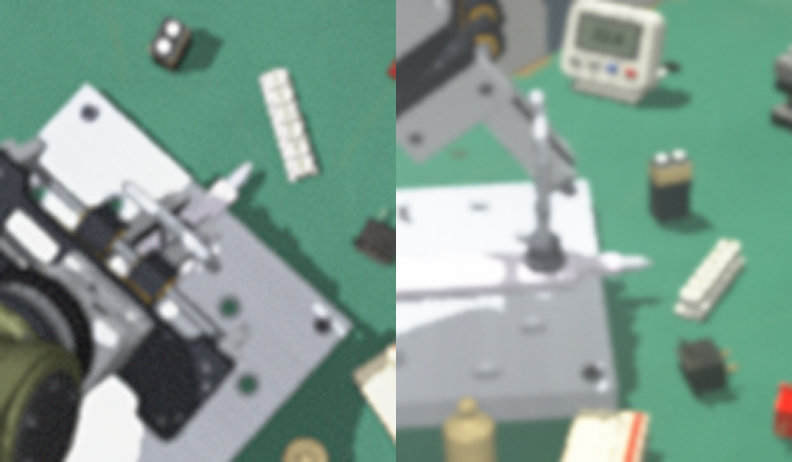

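The top bar rose by about 20 mm (top surface 0.120 to 0.1405), and the 6.5 N force fits the spring. Now I swing clockwise about the pivot.

Emit:
{"method": "step_arm", "body": {"plan": [{"dx": 0.001, "dy": -0.0543, "dz": -0.0006, "rx": 0.0147, "ry": 0, "rz": 0.0208, "claw": 0.85}, {"dx": 0.001, "dy": -0.0543, "dz": -0.0006, "rx": 0.0147, "ry": 0, "rz": 0.0208, "claw": 0.85}, {"dx": 0.001, "dy": -0.0543, "dz": -0.0006, "rx": 0.0147, "ry": 0, "rz": 0.0208, "claw": 0.85}, {"dx": 0.001, "dy": -0.0543, "dz": -0.0006, "rx": 0.0147, "ry": 0, "rz": 0.0208, "claw": 0.85}, {"dx": 0.001, "dy": -0.0543, "dz": -0.0006, "rx": 0.0147, "ry": 0, "rz": 0.0208, "claw": 0.85}, {"dx": 0.001, "dy": -0.0543, "dz": -0.0006, "rx": 0.0147, "ry": 0, "rz": 0.0208, "claw": 0.85}, {"dx": 0.001, "dy": -0.0543, "dz": -0.0006, "rx": 0.0147, "ry": 0, "rz": 0.0208, "claw": 0.85}, {"dx": 0.001, "dy": -0.0543, "dz": -0.0006, "rx": 0.0147, "ry": 0, "rz": 0.0208, "claw": 0.85}, {"dx": 0.001, "dy": -0.0543, "dz": -0.0006, "rx": 0.0147, "ry": 0, "rz": 0.0208, "claw": 0.85}, {"dx": 0, "dy": 0, "dz": 0, "rx": 0, "ry": 0, "rz": 0, "claw": 0.85}]}}

```text
time_s: 7.05
ee_pos: [0.5234, -0.3538, 0.1067]
eef_rot: [-3.136, 0.619, 2.021]
force: [-4.4, 6.9, -7.3]
grip_width: 0.0139
grip_force: 5.5
```

```bash
python3 r.py -0.36 sw.png
python3 - <<'E'
from h import *
P,R=pose(-.36,35.3,.01,.116);print(delta(P,R))
E
```

```text
7.05 [-0.52  0.42  1.78 -0.72  0.53 -0.41] [ 0.52343078 -0.35375379  0.10668212] [-3.13637888  0.61852857  2.02076016] [-4.36828761  6.86702405 -7.25712475]
-0.035 14 z [0.117  0.126  0.1322] k 0.1287
-0.025 30 z [0.1146 0.1334 0.1379] k 0.1292
-0.015 66 z [0.1147 0.136  0.1416] k 0.1301
-0.005 27 z [0.1241 0.1371 0.1422] k 0.1289
0.005 46 z [0.1137 0.1363 0.1408] k 0.1294
0.015 55 z [0.1153 0.137  0.1406] k 0.129
0.025 22 z [0.1345 0.1368 0.1387] k 0.1287
0.035 16 z [0.1253 0.1324 0.1337] k 0.1283
(array([-0.011, -0.003, -0.007]), array([-0.0041,  0.0015, -0.0011]), np.float64(0.4))
```

View pics/sw.png

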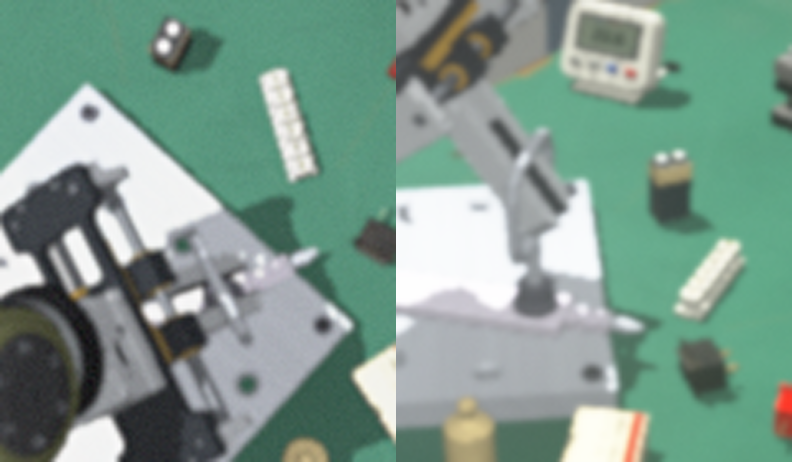

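The arm followed the hand: at -0.36 rad the ring is centred in the swung frame. One more 0.04 rad step, then a check.

Emit:
{"method": "step_arm", "body": {"plan": [{"dx": 0.001, "dy": -0.0543, "dz": -0.0006, "rx": 0.0147, "ry": 0, "rz": 0.0208, "claw": 0.85}, {"dx": 0, "dy": 0, "dz": 0, "rx": 0, "ry": 0, "rz": 0, "claw": 0.85}, {"dx": 0, "dy": 0, "dz": 0, "rx": 0, "ry": 0, "rz": 0, "claw": 0.85}]}}

```text
time_s: 7.45
ee_pos: [0.5187, -0.3559, 0.1067]
eef_rot: [-3.137, 0.619, 1.982]
force: [-4.2, 7.0, -7.8]
grip_width: 0.014
grip_force: 5.6
```

```bash
python3 r.py -0.40 sw2.png
cat > ang.py <<'E'
from h import *
# arm angle from ring-bar points (high ones) and, if seen, the pointer
c=viewer.camera("top"); X=cloud(c).reshape(-1,3); X=X[~np.isnan(X[:,0])]; d=X[:,:2]-PIV[:2]; rad=np.hypot(*d.T); th=np.arctan2(d[:,1],d[:,0])-A0
m=(rad>.175)&(rad<.198)&(X[:,2]>.012)&(X[:,2]<.034)&(th<.2)&(th>-.7)
m2=m&(X[:,2]>.021); print("pointer",m2.sum(),np.median(th[m2]),np.mean(th[m2]))
t0=-.4;a=np.array([np.cos(A0+t0),np.sin(A0+t0)]);r=np.array([-a[1],a[0]]);s=d@r;k=d@a
m=(abs(s)<.05)&(abs(k-.13)<.008)&(X[:,2]>.098)&(X[:,2]<.15)
print("ring mid s",(s[m].min()+s[m].max())/2,s[m].min(),s[m].max(),np.polyfit(s[m],k[m],1),"zmax",X[m,2].max())
E
python3 ang.py
```

```text
7.45 [-0.52  0.42  1.78 -0.73  0.55 -0.37] [ 0.51865504 -0.35590141  0.10666963] [-3.13668617  0.61860373  1.9818978 ] [-4.24015986  7.00902254 -7.78941261]
-0.035 14 z [0.118  0.127  0.1327] k 0.1287
-0.025 29 z [0.1068 0.1345 0.1379] k 0.129
-0.015 65 z [0.1134 0.1372 0.142 ] k 0.1302
-0.005 32 z [0.1216 0.1379 0.1415] k 0.1288
0.005 47 z [0.1101 0.1355 0.141 ] k 0.129
0.015 57 z [0.1154 0.1373 0.1419] k 0.1293
0.025 22 z [0.1338 0.1365 0.1398] k 0.1286
0.035 16 z [0.1243 0.1318 0.1349] k 0.1287
pointer 55 -0.4042035997730702 -0.4676777704388517
ring mid s 0.0012206281873892826 -0.03596620876362093 0.038407465138399495 [-0.00509482  0.12933803] zmax 0.1434537702868911
```

The arm is at about -0.40 rad. Now I lower straight down.

Emit:
{"method": "step_arm", "body": {"plan": [{"dx": 0.042, "dy": 0, "dz": 0.059, "rx": 0, "ry": 0, "rz": 0, "claw": 0.85}, {"dx": 0.042, "dy": 0, "dz": 0.059, "rx": 0, "ry": 0, "rz": 0, "claw": 0.85}, {"dx": 0.042, "dy": 0, "dz": 0.059, "rx": 0, "ry": 0, "rz": 0, "claw": 0.85}, {"dx": 0.042, "dy": 0, "dz": 0.059, "rx": 0, "ry": 0, "rz": 0, "claw": 0.85}, {"dx": 0, "dy": 0, "dz": 0, "rx": 0, "ry": 0, "rz": 0, "claw": 0.85}, {"dx": 0, "dy": 0, "dz": 0, "rx": 0, "ry": 0, "rz": 0, "claw": 0.85}]}}

```text
time_s: 8.2
ee_pos: [0.5195, -0.3571, 0.0792]
eef_rot: [-3.138, 0.622, 1.981]
force: [-0.4, 0.5, 0.9]
grip_width: 0.0141
grip_force: 0.0
```

```bash
python3 r.py -0.40 low.png;python3 ang.py
python3 - <<'E'
from h import *
P,R=pose(-.4,35.3,.01,.086);print(delta(P,R))
E
```

```text
8.2 [-0.52  0.46  1.79 -0.81  0.51 -0.28] [ 0.51946801 -0.35708125  0.07923625] [-3.13821187  0.62156003  1.9813374 ] [-0.40883095  0.4826687   0.89605306]
-0.035 13 z [0.102  0.1078 0.1134] k 0.129
-0.025 22 z [0.1099 0.1153 0.1163] k 0.1288
-0.015 45 z [0.1021 0.117  0.1194] k 0.1267
-0.005 25 z [0.1104 0.1172 0.12  ] k 0.1283
0.005 31 z [0.1038 0.117  0.12  ] k 0.1277
0.015 43 z [0.098  0.1156 0.1182] k 0.1268
0.025 22 z [0.1129 0.1164 0.1192] k 0.1285
0.035 14 z [0.1048 0.1133 0.116 ] k 0.1287
pointer 51 -0.3953856758452323 -0.4460577178621321
ring mid s 0.0017969015583187767 -0.035630506795500096 0.03922430991213765 [-0.00420547  0.1281667 ] zmax 0.12208901445385806
(array([ 0.013, -0.005,  0.006]), array([-0.0034,  0.0033, -0.0014]), np.float64(0.4))
```

View pics/low.png

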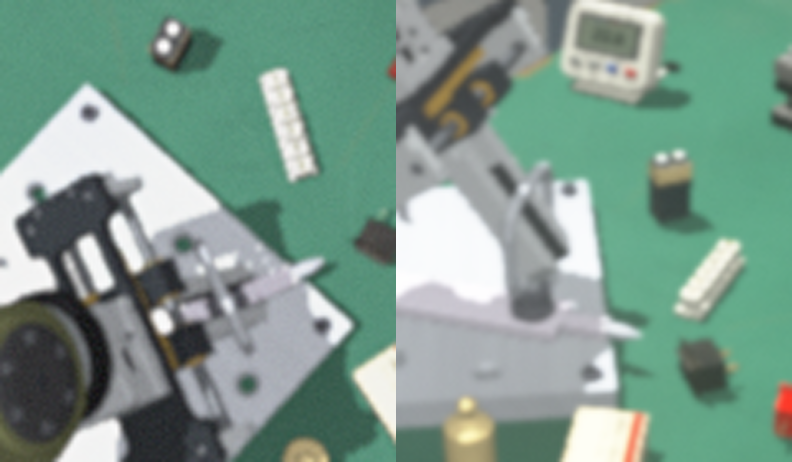

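The ring top is back at 0.120, so the pin is home, and the force is zero. I withdraw along the finger axis.

Emit:
{"method": "step_arm", "body": {"plan": [{"dx": 0, "dy": 0, "dz": -0.12, "rx": 0, "ry": 0, "rz": 0, "claw": 0.85}, {"dx": 0, "dy": 0, "dz": -0.15, "rx": 0, "ry": 0, "rz": 0, "claw": 0.85}, {"dx": 0, "dy": 0, "dz": -0.15, "rx": 0, "ry": 0, "rz": 0, "claw": 0.85}, {"dx": 0, "dy": 0, "dz": -0.2, "rx": 0, "ry": 0, "rz": 0, "claw": 0.85}, {"dx": 0, "dy": 0, "dz": -0.25, "rx": 0, "ry": 0, "rz": 0, "claw": 0.85}, {"dx": 0, "dy": 0, "dz": -0.25, "rx": 0, "ry": 0, "rz": 0, "claw": 0.85}, {"dx": 0, "dy": 0, "dz": -0.25, "rx": 0, "ry": 0, "rz": 0, "claw": 0.85}, {"dx": 0, "dy": 0, "dz": -0.25, "rx": 0, "ry": 0, "rz": 0, "claw": 0.85}, {"dx": 0, "dy": 0, "dz": -0.1, "rx": 0, "ry": 0, "rz": 0, "claw": 0.85}, {"dx": 0, "dy": 0, "dz": 0, "rx": 0, "ry": 0, "rz": 0, "claw": 0.85}]}}

```text
time_s: 9.35
ee_pos: [0.48, -0.2643, 0.2198]
eef_rot: [-3.139, 0.622, 1.981]
force: [0.3, -0.1, -0.8]
grip_width: 0.0142
grip_force: 0.0
```

```bash
python3 r.py -0.40 end.png;python3 ang.py
```

```text
9.35 [-0.38  0.11  1.88 -0.62  0.79 -0.43] [ 0.47996665 -0.26427203  0.21980524] [-3.13931892  0.62199241  1.98148445] [ 0.31778424 -0.12359949 -0.78934581]
-0.035 13 z [0.1036 0.1056 0.112 ] k 0.129
-0.025 20 z [0.1122 0.1151 0.118 ] k 0.1288
-0.015 23 z [0.1158 0.1187 0.1204] k 0.1286
-0.005 20 z [0.1151 0.1178 0.1194] k 0.1291
0.005 20 z [0.1149 0.1176 0.1199] k 0.1288
0.015 21 z [0.1154 0.1177 0.1201] k 0.1284
0.025 21 z [0.1132 0.1155 0.1193] k 0.1281
0.035 15 z [0.1056 0.111  0.1141] k 0.1288
pointer 49 -0.3974858033194768 -0.4460313548336721
ring mid s 0.0017597059549901949 -0.03556792137967864 0.03908733328965903 [-0.00529953  0.1287338 ] zmax 0.1215871885902562
```

View pics/end.png

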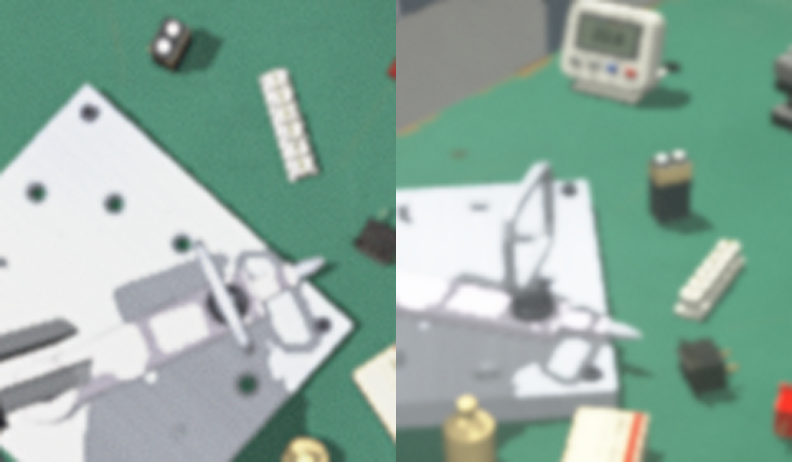

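The hand is clear. The pin is home with the ring top at 0.120, the arm points at the black rocker, and the loose things have not moved.

```bash
python3 -c "from station import hand_in; print(hand_in())"
```

```text
the job is handed in; nothing more can be done
None
```

Job done and handed in: the arm was swung one hole clockwise to the black rocker switch, the pin is fully home in that hole (ring top back at its starting height), the hand is clear, and the loose things look unmoved in the final pictures.

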